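# Lock the pantry shelf fastener with the screwdriver

### The job

Take the big square-handled screwdriver from the tool block and lock the shelf end whose slotted fastener is still open: put the blade in the slot, push it down against the spring and, still pushing, turn it clockwise until the fastener is fully home with its slot pointing straight at the board's upright. Then stand the screwdriver back upright in the hole it came from.

Things in the scene. Friction and masses are not known exactly. Their poses are not given: they have to be found in the camera images.
- driver: Flat-blade screwdriver, square wooden handle, 150 mm, standing in a 30 mm hole of a wooden block by two round-handled tools (all tops under 165 mm; row near world y, 62 mm apart: grip across it). Origin: blade tip (12 mm above table), z up the shank. Blade 16 mm along x, 5 along y. Collar 60 mm above tip, 40 wide, rests on block. Handle 66-150 mm, 28 square, flats across x and y; grip at 118.
- cam_slot (a point): Centre of the slot's floor in the open fastener, a 46 mm metal disc in a white shelf end (board 130 mm square, 40 thick; upright 85 high along its robot side, 75 mm from the disc). x along the slot, z up, turns with the disc. Slot 22 x 10 mm, closed ends, 13 deep, mouth chamfered to 34 x 22. Blade play: about 20 degrees either way. A like shelf end is already locked (slot points at its upright).
- cam (a joint): Turn of the open fastener (rad), growing clockwise seen from above. Starts at 0.35 to 0.75; 1.571 is its stop, fully home, slot pointing straight at the upright. Takes about 0.06 N m and stays where it is left.
- cam_press (a joint): How far the fastener is pushed down on its spring (m): 0 free, at most 0.006. The spring takes about 1 N at first and 1.5 N more per mm; the screwdriver's weight alone sinks it under 1 mm. 3 to 5 mm is a good push.
Mind the look-alikes: they are no part of the job. What is shaped like the driver but green, purple or turquoise is not meant.

How it is judged (in metres and radians):
On the way, in this order (a step that is already met when the one before it is completed fails the run):
1. the blade is down in the open fastener's slot and pushes it at least 2 mm down (horizontal distance between driver and cam_slot below 0.006 m and z of driver in the frame of cam_slot below 0.004 m and value of joint cam_press above 0.002 m and value of joint cam below 0.9 rad), for 0.1 s.
2. the screwdriver, still pushing it at least 1.5 mm down, has turned the fastener past 1.0 rad (horizontal distance between driver and cam_slot below 0.008 m and z of driver in the frame of cam_slot below 0.005 m and value of joint cam_press above 0.0015 m and value of joint cam above 1 rad), for 0.05 s.
3. still pushing it at least 1.5 mm down, the screwdriver has turned the fastener home, to within 10 degrees of its stop (horizontal distance between driver and cam_slot below 0.008 m and z of driver in the frame of cam_slot below 0.005 m and value of joint cam_press above 0.0015 m and value of joint cam above 1.396 rad), for 0.1 s.
At the end, for the whole second after the job is handed in: The fastener is home (within 10 degrees of its stop) and sprung back up, and the screwdriver stands at rest, upright within 10 degrees, in the hole it came from (its tip within 20 mm of where it started) (value of joint cam above 1.396 rad and value of joint cam_press below 0.001 m and distance of driver from where it was at the start of the episode below 0.02 m and angle between driver's own z axis and vertical below 0.175 rad and linear speed of driver below 0.02 m/s); the robot touches nothing.
It also fails if it takes over 61 s, if anything falls off the work surface, if the arm or the gripper's body presses on something with over 40 N, if the wrist force passes 120 N, or if a joint passes its speed limit or range.

### The arm

A 6-joint arm with a two-finger parallel gripper is mounted at the origin on the work surface. World frame = base frame: x ahead of the robot, y to its left, z up, the work surface at z = 0. Lengths are in mm, angles in rad, forces in N, time in s.
With the tool pointing down it reaches from about 350 to 875 mm from the base axis. Payload 4.2 kg.
Tool frame: the origin (TCP) lies midway between the tips of the shut fingers; the grasp point (between the pads) lies 19 mm behind it; z points along the fingers, y is the line along which they close (so a half turn about z gives the same grasp; the last joint's range is limited). The gripper opens to 85 mm and grips with 20 to 120 N. Pads are 22 mm wide; open, the fingers measure 114 mm over their backs; the gripper's body (76 mm by 85 mm) begins 54 mm behind the grasp point. The pads swing forward as they close: fully open they stand 13 mm farther back than shut.
Start: joints at [1.525, 0.385, 0.008, 0, -1.194, -0.259], TCP at [187.532, 596.18, 231.312] pointing down, gripper open.
Joint ranges: [-3.14, 3.14], [-1.21, 2.06], [-1.07, 1.41], [-3.16, 2.05], [-2.99, -0.16], [-3.1, 3.1]. Speed limits (rad/s): [2.79, 2.79, 3.14, 3.14, 3.14, 3.14].

### API

Orientations are given as a unit quaternion [x, y, z, w].
In Python, from bench import arm gives the robot as it stands. The module is installed in compiled form; this text tells all that it offers.
- The arm moves only by the shell command python3 -m handwheel 'ROWS' [OPENING]. ROWS is JSON, a list of rows, each an object of numbers: "x", "y", "z": the shift along the world's x, y, z each as a share of 20 cm, from -1 to 1; "ax", "ay", "az": the turn, a rotation vector about the world's x, y, z each as a share of 90 degrees, from -1 to 1. In form: [{"x": .., "y": .., "z": .., "ax": .., "ay": .., "az": ..}, ...]. A call has exactly 8 rows; each row shifts and turns the commanded pose from where the row before left it; what a row does not reach is not made up. A row lasts 1/10 s, in which the tool goes at most 50 mm and 8.59 degrees, less where a joint would pass 70% of its speed; a pose out of reach is approached as far as the arm can. A call with a number of a shift or a turn outside -1 to 1 is refused whole. A call with a gripper value outside its range is refused whole. OPENING is the opening, from -1 (shut) to 1 (fully open), set as the call begins (- or left out, the last holds). The fingers move at their own pace and stop on an object; the grip force is fixed at half the most. Time passes only in rows, so rows that do not move let the fingers close, or fill a call up. It gives the time, the measured TCP pose, the force, the opening and the grip force at its end, in the units of the state.
- arm.read_state(): the state, without advancing time (a new reading comes with each control period).
- arm.get_image(name): name is "scene" or "top" or "wrist"; returns the picture (420x560x3 uint8, red, green, blue); there is no depth.
- arm.camera_params(name): a dict with "K" (3x3 intrinsics, pixels), "position" and "orientation" of the camera in the world. Camera axes: x right, y down, z forward; pixel columns grow to the right and rows downward; lengths in mm; the calibration is good to about 2 mm. A picture is of the moment at which its call begins: read the wrist's pose just before it. camera_params takes no time and is no camera call; for the wrist camera it gives the pose at the moment of the call.
- arm.job_done(): hands the job in; it is judged then, once.
The state is a dict: "clock": time; "joints": joint angles; "joint_vel": joint speeds; "joint_efforts": joint torques, N m; "position": TCP position; "ee_rot": TCP orientation; "contact_force": force on the tool from outside, world axes, zero at the start; "wrist_torque": the same for the moment, N m; "gripper_width": finger opening in mm; "grasp_force": force on a finger pad.
Only numpy, scipy, OpenCV 4.12 (cv2) and the standard library are available. Lean on these libraries where they do the work, as an engineer would, in place of code of your own. Each camera call takes 0.05 s, during which the arm holds its last target. There are 200 camera calls.

## Working session

There is one attempt and no reset: what is moved stays moved. The work goes in short steps, Python scripts to look and compute and a shell command to move; the robot and the scene stay as the last step left them, time stands still between calls to the robot, and variables do not carry over. Pictures are saved under pics/ and viewed, at most 10 in all, crops included, and the job is handed in when it is done.

```bash
mkdir -p pics; python3 - <<'E'
from bench import arm
import cv2,numpy as np
s=arm.read_state();print(s)
for n in ["scene","top","wrist"]:
    p=arm.camera_params(n);print(n,p)
    im=arm.get_image(n);cv2.imwrite(f"pics/{n}0.png",im[:,:,::-1])
E
```

```text
{'clock': 0.0, 'joints': array([ 1.52456499e+00,  3.85561301e-01,  6.63560703e-03, -5.42540789e-04,
       -1.19400237e+00, -2.58589873e-01]), 'joint_vel': array([ 8.07316453e-04, -1.04402972e-03,  1.33014193e-03, -1.23570028e-03,
        1.79227283e-04, -3.02851487e-05]), 'joint_efforts': array([ 1.05952201e-04, -3.92287123e+01,  1.88399506e+01,  4.18619201e+00,
       -4.74025263e-03, -1.14855283e-06]), 'position': array([187.37724017, 595.63592195, 230.21609018]), 'ee_rot': array([ 9.88392177e-01, -1.51920063e-01, -1.37753395e-04,  1.08658733e-03]), 'contact_force': array([-0.36107507, -0.97175602,  0.30785638]), 'wrist_torque': array([-0.03546686, -0.02489545, -0.01146815]), 'grasp_force': 0.0, 'gripper_width': 85.30938731251976}
scene {'K': array([[395.06013877,   0.        , 283.4375735 ],
       [  0.        , 395.06013877, 211.63182038],
       [  0.        ,   0.        ,   1.        ]]), 'position': array([1014.08539993,  -11.02177072,  712.91816608]), 'orientation': array([ 0.68601425,  0.66952262, -0.19560507, -0.20703276])}
top {'K': array([[417.51552658,   0.        , 290.56317723],
       [  0.        , 417.51552658, 215.30653738],
       [  0.        ,   0.        ,   1.        ]]), 'position': array([452.75408391, -12.61600716, 885.16430067]), 'orientation': array([ 0.70753082, -0.70107517,  0.05154038, -0.0723695 ])}
wrist {'K': array([[361.78653997,   0.        , 281.38989874],
       [  0.        , 361.78653997, 210.89197033],
       [  0.        ,   0.        ,   1.        ]]), 'position': array([258.66842516, 572.43692945, 371.77671773]), 'orientation': array([-0.58422628,  0.79767764,  0.11981557, -0.08963405])}
```

View pics/top0.png

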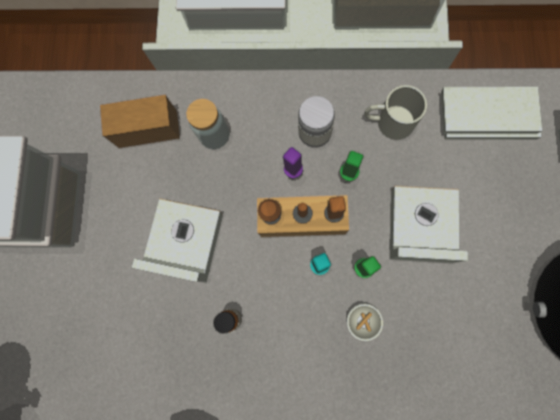

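View pics/scene0.png

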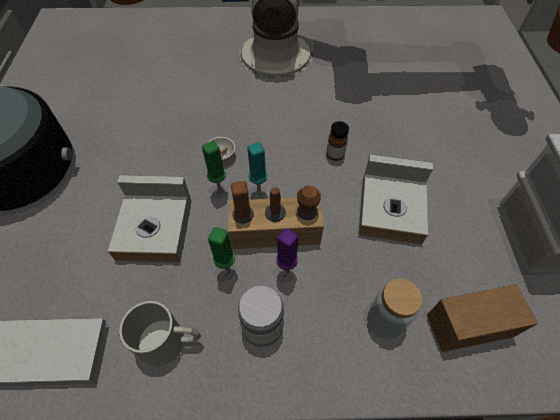

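Top view candidates: the driver is the brown square handle at (337,206). The look-alikes are green at (352,165) and (368,267), purple at (293,162) and turquoise at (321,263). The brown round handles at (270,210) and (303,209) aren't square. The right disc at (427,214) has a slanted slot, so it looks open. The left disc at (182,231) looks locked. I'll confirm this in one enlarged crop.

```bash
cat > h.py <<'E'
from bench import arm
import cv2,numpy as np
from scipy.spatial.transform import Rotation as R
def plane(p,uv,z):
    d=R.from_quat(p["orientation"]).as_matrix()@np.linalg.inv(p["K"])@[uv[0],uv[1],1]
    c=np.array(p["position"]);return c+d*(z-c[2])/d[2]
def proj(p,X):
    v=p["K"]@(R.from_quat(p["orientation"]).as_matrix().T@(np.asarray(X)-p["position"]));return v[:2]/v[2]
def tri(obs):
    A=np.zeros((3,3));b=np.zeros(3)
    for p,uv in obs:
        d=R.from_quat(p["orientation"]).as_matrix()@np.linalg.inv(p["K"])@[uv[0],uv[1],1];d/=np.linalg.norm(d)
        M=np.eye(3)-np.outer(d,d);A+=M;b+=M@p["position"]
    return np.linalg.solve(A,b)
E
python3 - <<'E'
from h import *
t=arm.camera_params("top");s=arm.camera_params("scene")
for n,uv,z in [("drvtop",(337,200),162),("sd2",(303,209),140),("sd1",(270,210),150),("disc",(427,214),40),("lock",(182,231),40),("upR a",(398,249),85),("upR b",(467,252),85),("blkL",(257,200),70),("blkR",(348,196),70),("BL",(394,188),40),("BR",(459,189),40)]:
    print(n,plane(t,uv,z).round(1))
print("tri",tri([(t,(427,214)),(s,(148,227))]),tri([(t,(337,200)),(s,(239,184))]),tri([(t,(182,231)),(s,(395,206))]))
im=cv2.imread("pics/top0.png");sc=cv2.imread("pics/scene0.png")
c=lambda i,x,y,w=30:cv2.resize(i[y-w:y+w,x-w:x+w],(360,290),interpolation=cv2.INTER_CUBIC) 
cv2.imwrite("pics/c.png",np.vstack([np.hstack([c(im,337,208),c(im,427,222)]),np.hstack([c(im,182,238),c(sc,250,210,45)])]))
E
```

```text
drvtop [608.9 -72.2 162. ]
sd2 [596.6 -12.3 140. ]
sd1 [592.5  46.9 150. ]
disc [ 607.1 -264.9   40. ]
lock [568.2 236.5  40. ]
upR a [ 530.7 -193.7   85. ]
upR b [ 526.2 -323.3   85. ]
blkL [627.9  79.9  70. ]
blkR [ 637.  -101.7   70. ]
BL [ 661.2 -199.8   40. ]
BR [ 659.7 -332.5   40. ]
tri [ 606.70896468 -263.13821639   40.74795847] [606.07673958 -70.98460531 175.00392958] [568.00998977 236.02932852  41.70476051]
```

View pics/c.png

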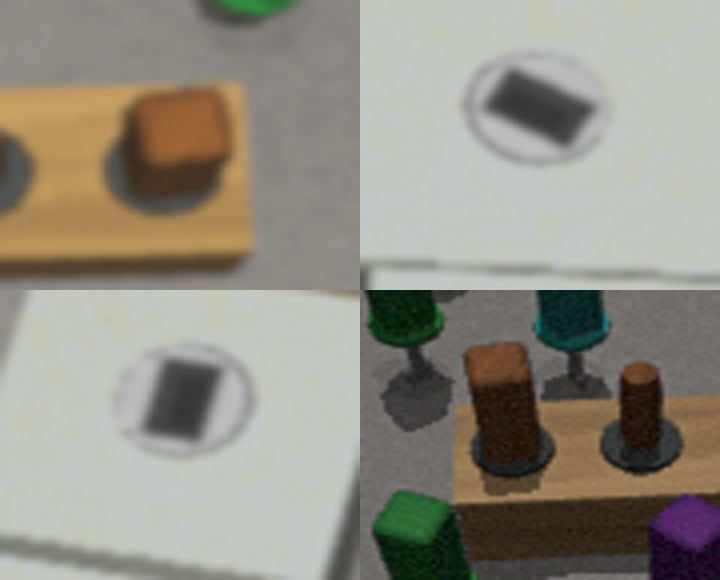

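The crop confirms it. The driver is the brown square handle at the right end of the block. The right-hand disc's slot lies about 22° past "along the upright", so it is the open one. The left disc's slot points at its own upright, so it is locked. Triangulated heights fit: disc z≈41, handle top ≈162–175. Moving to hover over the driver.

```bash
R='x'; python3 -m handwheel '[{"x":0.087,"y":-0.139,"z":0.03,"az":-0.032},{"x":0.087,"y":-0.139,"z":0.03,"az":-0.032},{"x":0.087,"y":-0.139,"z":0.03,"az":-0.032},{"x":0.087,"y":-0.139,"z":0.03,"az":-0.032},{"x":0.087,"y":-0.139,"z":0.03,"az":-0.032},{"x":0.087,"y":-0.139,"az":-0.032},{"x":0.087,"y":-0.139,"az":-0.032},{"x":0.087,"y":-0.139,"az":-0.032}]' 1
python3 -m handwheel '[{"x":0.087,"y":-0.139,"az":-0.032},{"x":0.087,"y":-0.139,"az":-0.032},{"x":0.087,"y":-0.139,"az":-0.032},{"x":0.087,"y":-0.139,"az":-0.032},{"x":0.087,"y":-0.139,"az":-0.032},{"x":0.087,"y":-0.139,"az":-0.032},{"x":0.087,"y":-0.139,"az":-0.032},{"x":0.087,"y":-0.139,"az":-0.032}]'
python3 -m handwheel '[{"x":0.087,"y":-0.139,"az":-0.032},{"x":0.087,"y":-0.139,"az":-0.032},{"x":0.087,"y":-0.139,"az":-0.032},{"x":0.087,"y":-0.139,"az":-0.032},{"x":0.087,"y":-0.139,"az":-0.032},{"x":0.087,"y":-0.139,"az":-0.032},{"x":0.087,"y":-0.139,"az":-0.032},{}]'
python3 - <<'E'
from h import *
import json
s=arm.read_state();p=arm.camera_params("wrist")
im=arm.get_image("wrist");cv2.imwrite("pics/w1.png",im[:,:,::-1])
json.dump({k:np.array(v).tolist() for k,v in p.items()},open("w1.json","w"))
print(s["clock"],s["position"],s["joints"],R.from_quat(s["ee_rot"]).as_matrix().round(3),p)
E
```

```text
0.15 [187.41725476 595.77755866 230.45915274] [ 1.52461049e+00  3.85409878e-01  6.93970931e-03 -3.22577507e-04
 -1.19401692e+00 -2.58624032e-01] [[ 0.954 -0.3   -0.   ]
 [-0.3   -0.954 -0.002]
 [ 0.     0.002 -1.   ]] {'K': array([[361.78653997,   0.        , 281.38989874],
       [  0.        , 361.78653997, 210.89197033],
       [  0.        ,   0.        ,   1.        ]]), 'position': array([258.6838867 , 572.47951712, 371.92282586]), 'orientation': array([-0.58425755,  0.79765555,  0.11989859, -0.08951577])}invalid input at $[0]: expected keys x, y, z, ax, ay, az
invalid input at $[0]: expected keys x, y, z, ax, ay, az
invalid input at $[0]: expected keys x, y, z, ax, ay, az
```

View pics/w1.png

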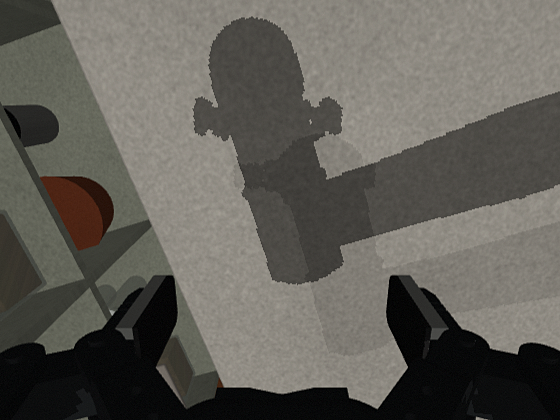

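The calls were refused because every key is required, so the arm has not moved. The wrist picture shows only bare table, with the fingertips near (150,300) and (410,300). Retyping with full keys.

```bash
python3 -m handwheel '[{"x":0.087,"y":-0.139,"z":0.03,"ax":0,"ay":0,"az":-0.032},{"x":0.087,"y":-0.139,"z":0.03,"ax":0,"ay":0,"az":-0.032},{"x":0.087,"y":-0.139,"z":0.03,"ax":0,"ay":0,"az":-0.032},{"x":0.087,"y":-0.139,"z":0.03,"ax":0,"ay":0,"az":-0.032},{"x":0.087,"y":-0.139,"z":0.03,"ax":0,"ay":0,"az":-0.032},{"x":0.087,"y":-0.139,"z":0,"ax":0,"ay":0,"az":-0.032},{"x":0.087,"y":-0.139,"z":0,"ax":0,"ay":0,"az":-0.032},{"x":0.087,"y":-0.139,"z":0,"ax":0,"ay":0,"az":-0.032}]' 1
python3 -m handwheel '[{"x":0.087,"y":-0.139,"z":0,"ax":0,"ay":0,"az":-0.032},{"x":0.087,"y":-0.139,"z":0,"ax":0,"ay":0,"az":-0.032},{"x":0.087,"y":-0.139,"z":0,"ax":0,"ay":0,"az":-0.032},{"x":0.087,"y":-0.139,"z":0,"ax":0,"ay":0,"az":-0.032},{"x":0.087,"y":-0.139,"z":0,"ax":0,"ay":0,"az":-0.032},{"x":0.087,"y":-0.139,"z":0,"ax":0,"ay":0,"az":-0.032},{"x":0.087,"y":-0.139,"z":0,"ax":0,"ay":0,"az":-0.032},{"x":0.087,"y":-0.139,"z":0,"ax":0,"ay":0,"az":-0.032}]'
python3 -m handwheel '[{"x":0.087,"y":-0.1,"z":0,"ax":0,"ay":0,"az":-0.032},{"x":0.087,"y":-0.1,"z":0,"ax":0,"ay":0,"az":-0.032},{"x":0.087,"y":-0.1,"z":0,"ax":0,"ay":0,"az":-0.032},{"x":0.087,"y":-0.1,"z":0,"ax":0,"ay":0,"az":-0.032},{"x":0.087,"y":-0.1,"z":0,"ax":0,"ay":0,"az":-0.032},{"x":0.087,"y":-0.1,"z":0,"ax":0,"ay":0,"az":-0.032},{"x":0.087,"y":-0.1,"z":0,"ax":0,"ay":0,"az":-0.032},{"x":0,"y":0,"z":0,"ax":0,"ay":0,"az":0}]'
cat > look.py <<'E'
from h import *
import json,sys
n=sys.argv[1];s=arm.read_state();p=arm.camera_params("wrist")
im=arm.get_image("wrist");cv2.imwrite(f"pics/{n}.png",im[:,:,::-1])
json.dump({k:np.array(v).tolist() for k,v in p.items()},open(n+".json","w"))
r=R.from_quat(s["ee_rot"]).as_matrix()
print(s["clock"],s["position"],s["joints"].round(3),"yaw y",np.degrees(np.arctan2(r[1,1],r[0,1])),r[:,2],s["contact_force"],p["position"])
E
python3 look.py w2
```

```text
clock: 1.0
position: [327.1, 372.4, 261.3]
ee_rot: [0.938, -0.347, -0.0, -0.0]
contact_force: [0.7, -0.4, -0.4]
gripper_width: 85.1
grasp_force: 0.0
clock: 1.8
position: [466.3, 150.1, 261.3]
ee_rot: [0.85, -0.527, -0.0, -0.0]
contact_force: [0.0, 0.6, -0.4]
gripper_width: 85.5
grasp_force: 0.0
clock: 2.6
position: [589.0, 9.4, 260.3]
ee_rot: [0.744, -0.669, -0.0, 0.001]
contact_force: [-1.0, 0.8, 0.5]
gripper_width: 85.4
grasp_force: 0.0
2.6 [588.95119538   9.43971617 260.33099194] [ 0.291  0.305 -0.036  0.    -1.23  -0.185] yaw y -173.91676263867322 [-9.82858460e-04 -6.33841300e-04 -9.99999316e-01] [-0.95829204  0.75356744  0.48406512] [596.13353208 -66.54699779 401.81365901]
```

View pics/w2.png

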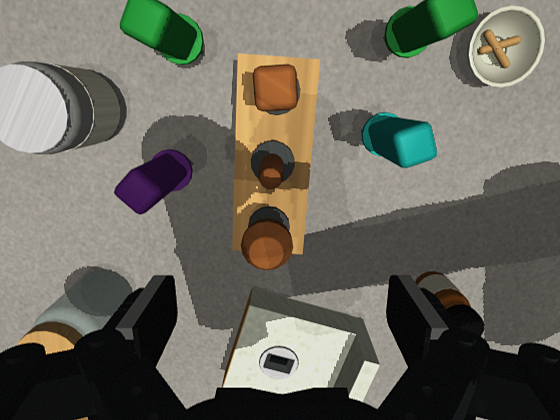

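This view shows the row from above. The driver's square top is centred at about (276,87) with corners (253,68), (297,65), (300,107) and (257,110). The block edges run (237,54)–(233,253) and (320,60)–(304,254).

```bash
python3 - <<'E'
from h import *
import json
p={k:np.array(v) for k,v in json.load(open("w2.json")).items()}
im=cv2.imread("pics/w2.png")
q=[plane(p,c,162) for c in [(253,68),(297,65),(300,107),(257,110)]]
print(np.round(q,1),np.mean(q,0)); 
for a,b in [(0,1),(1,2),(3,2),(0,3)]:
    d=q[b]-q[a];print(np.linalg.norm(d),np.degrees(np.arctan2(d[1],d[0])))
for c in [(237,54),(233,253),(320,60),(304,254)]: print(plane(p,c,72).round(1))
# brown-top segmentation
hsv=cv2.cvtColor(im,cv2.COLOR_BGR2HSV)
print(hsv[87,276],hsv[80,245],hsv[115,280])
m=((abs(hsv[...,0].astype(int)-hsv[87,276][0])<5)&(hsv[...,2]>hsv[87,276][2]*.8)&(hsv[...,1]>hsv[87,276][1]*.85)).astype(np.uint8)
n,l,st,ce=cv2.connectedComponentsWithStats(m);k=l[87,276];print(st[k],ce[k])
r=cv2.minAreaRect(np.argwhere(l==k)[:,::-1].astype(np.float32));print(r)
b=cv2.boxPoints(r);Q=[plane(p,c,162) for c in b];print(np.round(Q,1),np.mean(Q,0),np.degrees(np.arctan2((Q[1]-Q[0])[1],(Q[1]-Q[0])[0])))
E
```

```text
[[615.3 -83.1 162. ]
 [588.4 -87.7 162. ]
 [583.6 -63.1 162. ]
 [610.7 -58.4 162. ]] [599.48864127 -73.0937046  162.        ]
27.239119440569596 -170.33910513258695
25.01024130843603 101.13450940220949
27.498927835086132 -170.1385397798716
25.101160620987656 100.53639127535813
[636.7 -98.9  72. ]
[628.1  83.   72. ]
[ 566.6 -101.6   72. ]
[558.1  76.7  72. ]
[ 13 182 170] [ 17 138 133] [ 18 138 196]
[ 257   67   39   41 1362] [275.96182085  86.60939794]
((275.9696044921875, 86.92264556884766), (39.26144790649414, 37.36933135986328), 86.98721313476562)
[[613.2 -83.2 162. ]
 [590.4 -86.7 162. ]
 [586.4 -63.7 162. ]
 [610.  -60.  162. ]] [600.01433413 -73.4100919  162.        ] -171.16456980562384
```

```bash
python3 -m handwheel '[{"x":0.014,"y":-0.103,"z":0,"ax":0,"ay":0,"az":0.0095},{"x":0.014,"y":-0.103,"z":0,"ax":0,"ay":0,"az":0.0095},{"x":0.014,"y":-0.103,"z":-0.05,"ax":0,"ay":0,"az":0.0095},{"x":0.013,"y":-0.104,"z":-0.05,"ax":0,"ay":0,"az":0.0095},{"x":0,"y":0,"z":-0.05,"ax":0,"ay":0,"az":0},{"x":0,"y":0,"z":-0.05,"ax":0,"ay":0,"az":0},{"x":0,"y":0,"z":0,"ax":0,"ay":0,"az":0},{"x":0,"y":0,"z":0,"ax":0,"ay":0,"az":0}]'
python3 -c "
from bench import arm
s=arm.read_state();print(s['position'],s['joints'])"
```

```text
clock: 3.45
position: [598.7, -70.3, 221.4]
ee_rot: [0.765, -0.644, 0.0, 0.0]
contact_force: [-0.0, -0.5, 0.2]
gripper_width: 85.6
grasp_force: 0.0
[598.6757595  -70.29420761 221.36945036] [ 1.51515676e-01  3.54050678e-01 -6.44626329e-02  1.87386111e-04
 -1.15245839e+00  1.94760799e-02]
```

```bash
python3 -m handwheel '[{"x":0.006,"y":-0.015,"z":0,"ax":0,"ay":0,"az":0},{"x":0,"y":0,"z":-0.11,"ax":0,"ay":0,"az":0},{"x":0,"y":0,"z":-0.11,"ax":0,"ay":0,"az":0},{"x":0,"y":0,"z":-0.11,"ax":0,"ay":0,"az":0},{"x":0,"y":0,"z":-0.11,"ax":0,"ay":0,"az":0},{"x":0,"y":0,"z":-0.11,"ax":0,"ay":0,"az":0},{"x":0,"y":0,"z":0,"ax":0,"ay":0,"az":0},{"x":0,"y":0,"z":0,"ax":0,"ay":0,"az":0}]'
python3 -m handwheel '[{"x":0,"y":0,"z":0,"ax":0,"ay":0,"az":0},{"x":0,"y":0,"z":0,"ax":0,"ay":0,"az":0},{"x":0,"y":0,"z":0,"ax":0,"ay":0,"az":0},{"x":0,"y":0,"z":0,"ax":0,"ay":0,"az":0},{"x":0,"y":0,"z":0,"ax":0,"ay":0,"az":0},{"x":0,"y":0,"z":0,"ax":0,"ay":0,"az":0},{"x":0,"y":0,"z":0,"ax":0,"ay":0,"az":0},{"x":0,"y":0,"z":0,"ax":0,"ay":0,"az":0}]' -1
```

```text
clock: 4.25
position: [600.6, -74.1, 112.1]
ee_rot: [0.765, -0.644, 0.0, -0.0]
contact_force: [0.2, -0.0, 0.5]
gripper_width: 85.3
grasp_force: 0.0
clock: 5.05
position: [600.4, -74.2, 112.0]
ee_rot: [0.765, -0.645, 0.0, -0.0]
contact_force: [-0.6, 0.7, 4.9]
gripper_width: 27.7
grasp_force: 63.6
```

```bash
python3 -m handwheel '[{"x":0,"y":0,"z":0.05,"ax":0,"ay":0,"az":0},{"x":0,"y":0,"z":0.1,"ax":0,"ay":0,"az":0},{"x":0,"y":0,"z":0.1,"ax":0,"ay":0,"az":0},{"x":0,"y":0,"z":0.1,"ax":0,"ay":0,"az":0},{"x":0,"y":0,"z":0.1,"ax":0,"ay":0,"az":0},{"x":0,"y":0,"z":0.1,"ax":0,"ay":0,"az":0},{"x":0,"y":0,"z":0.05,"ax":0,"ay":0,"az":0},{"x":0,"y":0,"z":0,"ax":0,"ay":0,"az":0}]'
python3 -m handwheel '[{"x":0,"y":-0.1,"z":0,"ax":0,"ay":0,"az":0},{"x":0,"y":-0.1,"z":0,"ax":0,"ay":0,"az":0},{"x":0,"y":-0.1,"z":0,"ax":0,"ay":0,"az":0},{"x":0,"y":-0.1,"z":0,"ax":0,"ay":0,"az":0},{"x":0,"y":-0.1,"z":0,"ax":0,"ay":0,"az":0},{"x":0,"y":0,"z":0,"ax":0,"ay":0,"az":0},{"x":0,"y":0,"z":0,"ax":0,"ay":0,"az":0},{"x":0,"y":0,"z":0,"ax":0,"ay":0,"az":0}]'
python3 look.py w3; python3 - <<'E'
from h import *
s=arm.read_state();p=arm.camera_params("scene")
im=arm.get_image("scene");cv2.imwrite("pics/s3.png",im[:,:,::-1])
r=R.from_quat(s["ee_rot"]).as_matrix();g=s["position"]-19*r[:,2];tip=g+118*r[:,2]
u=proj(p,tip);print(u,proj(p,g),proj(p,tip-60*r[:,2]))
x,y=u.astype(int);c=im[y-70:y+30,x-50:x+50,::-1]
w=cv2.imread("pics/w3.png")
cv2.imwrite("pics/c3.png",np.hstack([cv2.resize(c,(400,400),interpolation=cv2.INTER_CUBIC),cv2.resize(w,(400,400))]))
E
```

```text
clock: 5.85
position: [600.4, -74.2, 232.6]
ee_rot: [0.764, -0.645, 0.001, -0.001]
contact_force: [-0.2, 0.1, -1.1]
gripper_width: 27.5
grasp_force: 62.9
clock: 6.65
position: [599.6, -173.6, 230.4]
ee_rot: [0.765, -0.645, -0.001, 0.0]
contact_force: [-0.0, -0.3, -1.1]
gripper_width: 27.2
grasp_force: 62.9
6.65 [ 599.61255619 -173.6010566   230.43764086] [-0.023  0.385  0.006 -0.    -1.194  0.193] yaw y -170.2628558289524 [-1.52931867e-03  4.52375144e-04 -9.99998728e-01] [-8.49516299e-04 -2.54333826e-01 -1.14976289e+00] [ 611.63623624 -249.0842583   371.8256405 ]
[183.94012972 196.626089  ] [168.46939181 152.57015011] [176.65396509 175.87731633]
```

View pics/c3.png

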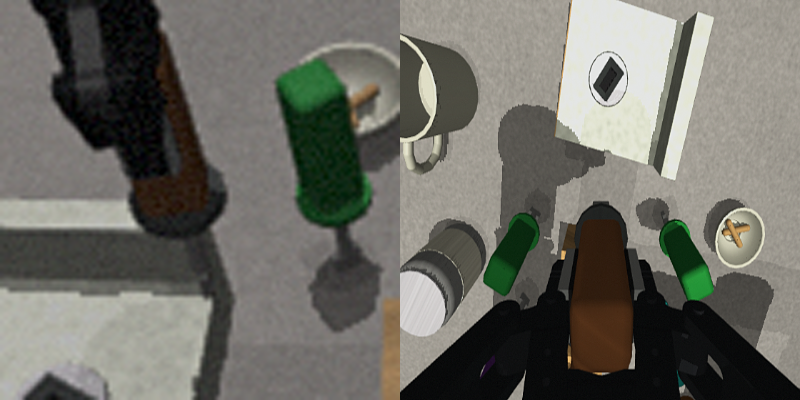

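The left panel shows the driver held, with its collar at (180,210) and its blade indistinct against the board's edge. The right panel shows the open disc at (608,79), full-frame (291,83), with a slanted slot. I'll enlarge the blade and the slot.

```bash
python3 - <<'E'
from h import *
import json
p={k:np.array(v) for k,v in json.load(open("w3.json")).items()}
w=cv2.imread("pics/w3.png");s=cv2.imread("pics/s3.png")
tip=np.array([599.6,-173.6,131.4])
a=np.radians(-170.26);ty=np.array([np.cos(a),np.sin(a),0]);tx=np.array([-ty[1],ty[0],0]) # direction toward cam?
sp=arm.camera_params("scene")
for k in (-8,0,8): print(k,"along tx",proj(p,tip+k*tx).round(1),proj(sp,tip+k*tx).round(1),"along ty",proj(p,tip+k*ty).round(1),proj(sp,tip+k*ty).round(1))
c=lambda i,x,y,w:cv2.resize(i[max(0,y-w):y+w,x-w:x+w],(390,290),interpolation=cv2.INTER_CUBIC)
f=lambda i:cv2.convertScaleAbs(i,alpha=1.8)
print(proj(p,[607,-264,40]))
cv2.imwrite("pics/c4.png",np.vstack([np.hstack([c(f(w),280,210,30),c(w,291,83,40)]),np.hstack([c(f(s),184,192,18),c(s,150,225,30)])]))
E
```

```text
-8 along tx [279.7 224.4] [188.4 196. ] along ty [268.2 213.6] [184.2 200.3]
0 along tx [279.7 213.5] [183.9 196.7] along ty [279.7 213.5] [183.9 196.7]
8 along tx [279.6 202.5] [179.4 197.4] along ty [291.1 213.5] [183.6 193.2]
[288.96880605  81.93021004]
```

View pics/c4.png

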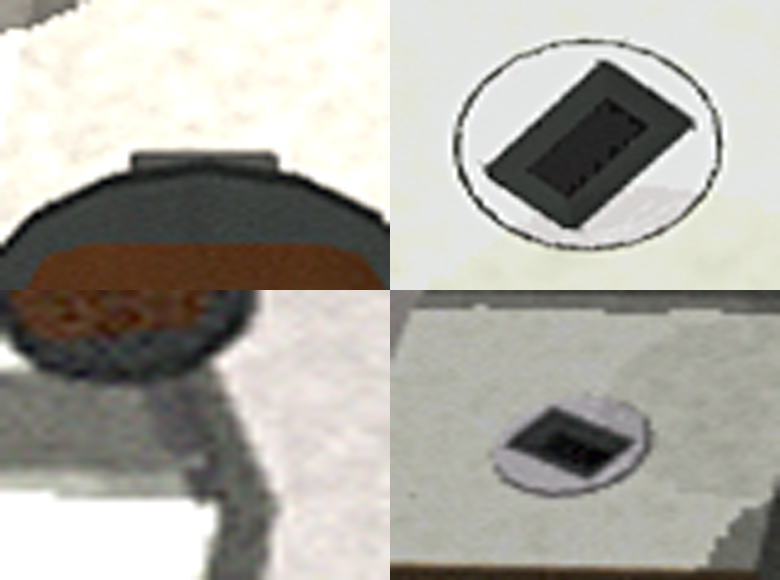

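Top-left panel: the blade shows past the collar over about 23 px, so its 16 mm width lies along the tool's y. Top-right: disc centre at full-frame (291.6,83.0), with a clear slot outline.

```bash
python3 - <<'E'
from h import *
import json
p={k:np.array(v) for k,v in json.load(open("w3.json")).items()}
w=cv2.imread("pics/w3.png")
f=lambda x,y:(251+(x-390)/4.875,43+y/3.625)
for nm,qs,z in [("chamfer",[(600,60),(697,125),(573,230),(485,172)],40),("floor",[(605,97),(650,128),(570,198),(530,168)],27)]:
    Q=[plane(p,f(*q),z) for q in qs];print(nm,np.mean(Q,0).round(1))
    for a,b in [(0,3),(1,2),(0,1),(3,2)]:
        d=Q[b]-Q[a];print(np.linalg.norm(d).round(1),np.degrees(np.arctan2(d[1],d[0])).round(1))
print("disc",plane(p,(291.6,83),40), plane(p,(280+1.4,214.8),131.4))
# disc ring ellipse + board edge angle
for a,b,z in [((713,15),(673,180),85),((570,0),(556,135),40)]:
    g=lambda q:((q[0]-400)/.714,q[1]/.952)
    A,B=plane(p,g(a),z),plane(p,g(b),z);print(A,B,np.degrees(np.arctan2((B-A)[1],(B-A)[0])))
E
```

```text
chamfer [ 604.4 -263.    40. ]
32.1 60.5
32.4 57.4
22.5 150.1
20.7 149.4
floor [ 604.1 -263.4   27. ]
21.5 60.0
22.1 58.2
11.0 149.1
10.3 145.9
disc [ 604.60314808 -263.52327915   40.        ] [ 598.2566495  -172.89446556  131.4       ]
[ 510.55547769 -323.56588711   85.        ] [ 518.24868563 -193.69076339   85.        ] 86.610021499388
[ 658.72038865 -318.89735874   40.        ] [ 661.06165368 -202.87989875   40.        ] 88.8439119478578
```

Sizes check out: chamfer 32×22, floor 22×10.6, slot at 59° and board at about -2°, so cam ≈ 0.51. The blade is at 9.7°, so I turn it +49.5° and go over the slot.

```bash
python3 -m handwheel '[{"x":0.0044,"y":-0.064,"z":-0.03,"ax":0,"ay":0,"az":0.0786},{"x":0.0044,"y":-0.064,"z":-0.03,"ax":0,"ay":0,"az":0.0786},{"x":0.0044,"y":-0.064,"z":-0.03,"ax":0,"ay":0,"az":0.0786},{"x":0.0044,"y":-0.064,"z":-0.03,"ax":0,"ay":0,"az":0.0786},{"x":0.0044,"y":-0.064,"z":-0.03,"ax":0,"ay":0,"az":0.0786},{"x":0.0044,"y":-0.064,"z":0,"ax":0,"ay":0,"az":0.0786},{"x":0.0044,"y":-0.063,"z":0,"ax":0,"ay":0,"az":0.0784},{"x":0,"y":0,"z":0,"ax":0,"ay":0,"az":0}]'
cat > st.py <<'E'
from h import *
s=arm.read_state();r=R.from_quat(s["ee_rot"]).as_matrix()
print(s["clock"],s["position"].round(1),"yaw",np.degrees(np.arctan2(r[1,1],r[0,1])).round(1),r[:,2].round(4),s["joints"].round(2),s["contact_force"].round(1),s["wrist_torque"].round(3))
E
python3 st.py
```

```text
clock: 7.55
position: [606.2, -264.2, 201.0]
ee_rot: [0.964, -0.266, -0.0, 0.0]
contact_force: [-0.4, 0.3, -1.2]
gripper_width: 27.4
grasp_force: 62.8
7.55 [ 606.2 -264.2  201. ] yaw -120.8 [-2.e-04 -1.e-04 -1.e+00] [-0.17  0.47  0.06  0.   -1.17  1.2 ] [-0.4  0.3 -1.2] [0.012 0.019 0.012]
```

```bash
python3 -m handwheel '[{"x":-0.002,"y":0.006,"z":-0.06,"ax":0,"ay":0,"az":0},{"x":0,"y":0,"z":-0.06,"ax":0,"ay":0,"az":0},{"x":0,"y":0,"z":-0.06,"ax":0,"ay":0,"az":0},{"x":0,"y":0,"z":-0.06,"ax":0,"ay":0,"az":0},{"x":0,"y":0,"z":-0.03,"ax":0,"ay":0,"az":0},{"x":0,"y":0,"z":0,"ax":0,"ay":0,"az":0},{"x":0,"y":0,"z":0,"ax":0,"ay":0,"az":0},{"x":0,"y":0,"z":0,"ax":0,"ay":0,"az":0}]'; python3 st.py
python3 -m handwheel '[{"x":0,"y":0,"z":-0.012,"ax":0,"ay":0,"az":0},{"x":0,"y":0,"z":-0.012,"ax":0,"ay":0,"az":0},{"x":0,"y":0,"z":-0.012,"ax":0,"ay":0,"az":0},{"x":0,"y":0,"z":-0.012,"ax":0,"ay":0,"az":0},{"x":0,"y":0,"z":-0.012,"ax":0,"ay":0,"az":0},{"x":0,"y":0,"z":0,"ax":0,"ay":0,"az":0},{"x":0,"y":0,"z":0,"ax":0,"ay":0,"az":0},{"x":0,"y":0,"z":0,"ax":0,"ay":0,"az":0}]'; python3 st.py
```

```text
clock: 8.35
position: [606.2, -262.6, 148.0]
ee_rot: [0.964, -0.265, 0.001, 0.0]
contact_force: [-0.8, -0.3, -0.9]
gripper_width: 27.3
grasp_force: 62.8
8.35 [ 606.2 -262.6  148. ] yaw -120.8 [ 1.4e-03 -5.0e-04 -1.0e+00] [-0.16  0.51 -0.01  0.   -1.05  1.2 ] [-0.8 -0.3 -0.9] [ 0.014 -0.052  0.005]
clock: 9.15
position: [605.8, -262.5, 135.4]
ee_rot: [0.964, -0.265, 0.0, 0.0]
contact_force: [-0.9, 0.4, -0.4]
gripper_width: 27.3
grasp_force: 62.8
9.15 [ 605.8 -262.5  135.4] yaw -120.8 [ 3.e-04 -1.e-04 -1.e+00] [-0.16  0.52 -0.03  0.   -1.03  1.2 ] [-0.9  0.4 -0.4] [-0.03  -0.02  -0.071]
```

No force at tip height 35 mm, below the disc face at 40, so the blade is entering. Continuing down.

```bash
python3 -m handwheel '[{"x":0,"y":0,"z":-0.01,"ax":0,"ay":0,"az":0},{"x":0,"y":0,"z":-0.01,"ax":0,"ay":0,"az":0},{"x":0,"y":0,"z":-0.01,"ax":0,"ay":0,"az":0},{"x":0,"y":0,"z":-0.01,"ax":0,"ay":0,"az":0},{"x":0,"y":0,"z":0,"ax":0,"ay":0,"az":0},{"x":0,"y":0,"z":0,"ax":0,"ay":0,"az":0},{"x":0,"y":0,"z":0,"ax":0,"ay":0,"az":0},{"x":0,"y":0,"z":0,"ax":0,"ay":0,"az":0}]'; python3 st.py
```

```text
clock: 9.95
position: [605.7, -262.4, 127.6]
ee_rot: [0.964, -0.265, 0.0, 0.0]
contact_force: [-1.0, -0.3, 1.2]
gripper_width: 27.5
grasp_force: 63.0
9.95 [ 605.7 -262.4  127.6] yaw -120.8 [ 2.e-04 -1.e-04 -1.e+00] [-0.16  0.52 -0.04  0.   -1.01  1.2 ] [-1.  -0.3  1.2] [ 0.205  0.287 -0.018]
```

```bash
python3 -m handwheel '[{"x":0,"y":0,"z":-0.01,"ax":0,"ay":0,"az":0},{"x":0,"y":0,"z":0,"ax":0,"ay":0,"az":0},{"x":0,"y":0,"z":0,"ax":0,"ay":0,"az":0},{"x":0,"y":0,"z":0,"ax":0,"ay":0,"az":0},{"x":0,"y":0,"z":0,"ax":0,"ay":0,"az":0},{"x":0,"y":0,"z":0,"ax":0,"ay":0,"az":0},{"x":0,"y":0,"z":0,"ax":0,"ay":0,"az":0},{"x":0,"y":0,"z":0,"ax":0,"ay":0,"az":0}]'; python3 st.py
```

```text
clock: 10.75
position: [605.8, -262.5, 125.4]
ee_rot: [0.964, -0.265, 0.0, 0.0]
contact_force: [-1.2, 0.5, 4.6]
gripper_width: 27.4
grasp_force: 63.4
10.75 [ 605.8 -262.5  125.4] yaw -120.8 [ 3.e-04 -2.e-04 -1.e+00] [-0.16  0.53 -0.04  0.   -1.01  1.2 ] [-1.2  0.5  4.6] [0.24  0.447 0.014]
```

The spring responds as expected: about 5.6 N, or roughly 3 mm pushed. One more mm, then turn clockwise.

```bash
python3 -m handwheel '[{"x":0,"y":0,"z":-0.005,"ax":0,"ay":0,"az":0},{"x":0,"y":0,"z":0,"ax":0,"ay":0,"az":0},{"x":0,"y":0,"z":0,"ax":0,"ay":0,"az":0},{"x":0,"y":0,"z":0,"ax":0,"ay":0,"az":-0.05},{"x":0,"y":0,"z":0,"ax":0,"ay":0,"az":-0.05},{"x":0,"y":0,"z":0,"ax":0,"ay":0,"az":-0.05},{"x":0,"y":0,"z":0,"ax":0,"ay":0,"az":-0.05},{"x":0,"y":0,"z":0,"ax":0,"ay":0,"az":-0.05}]'; python3 st.py
python3 -m handwheel '[{"x":0,"y":0,"z":0,"ax":0,"ay":0,"az":-0.05},{"x":0,"y":0,"z":0,"ax":0,"ay":0,"az":-0.05},{"x":0,"y":0,"z":0,"ax":0,"ay":0,"az":-0.05},{"x":0,"y":0,"z":0,"ax":0,"ay":0,"az":-0.05},{"x":0,"y":0,"z":0,"ax":0,"ay":0,"az":-0.05},{"x":0,"y":0,"z":0,"ax":0,"ay":0,"az":-0.05},{"x":0,"y":0,"z":0,"ax":0,"ay":0,"az":0},{"x":0,"y":0,"z":0,"ax":0,"ay":0,"az":0}]'; python3 st.py
```

```text
clock: 11.55
position: [606.8, -262.9, 125.1]
ee_rot: [0.893, -0.45, 0.002, -0.0]
contact_force: [-0.2, -0.0, 5.3]
gripper_width: 27.3
grasp_force: 63.7
11.55 [ 606.8 -262.9  125.1] yaw -143.4 [ 0.0028 -0.0013 -1.    ] [-0.16  0.53 -0.04  0.   -1.    0.8 ] [-0.2 -0.   5.3] [0.054 0.078 0.025]
clock: 12.35
position: [606.4, -263.1, 125.0]
ee_rot: [0.765, -0.645, 0.001, -0.0]
contact_force: [-0.7, -1.2, 4.5]
gripper_width: 27.1
grasp_force: 63.7
12.35 [ 606.4 -263.1  125. ] yaw -170.3 [ 0.0019 -0.0014 -1.    ] [-0.16  0.53 -0.04  0.   -1.    0.33] [-0.7 -1.2  4.5] [-0.251  0.283  0.035]
```

```bash
python3 -m handwheel '[{"x":0,"y":0,"z":-0.003,"ax":0,"ay":0,"az":-0.05},{"x":0,"y":0,"z":0,"ax":0,"ay":0,"az":-0.05},{"x":0,"y":0,"z":0,"ax":0,"ay":0,"az":-0.05},{"x":0,"y":0,"z":0,"ax":0,"ay":0,"az":-0.05},{"x":0,"y":0,"z":0,"ax":0,"ay":0,"az":0},{"x":0,"y":0,"z":0,"ax":0,"ay":0,"az":0},{"x":0,"y":0,"z":0,"ax":0,"ay":0,"az":0},{"x":0,"y":0,"z":0,"ax":0,"ay":0,"az":0}]'; python3 st.py
python3 -m handwheel '[{"x":0,"y":0,"z":0,"ax":0,"ay":0,"az":-0.04},{"x":0,"y":0,"z":0,"ax":0,"ay":0,"az":-0.04},{"x":0,"y":0,"z":0,"ax":0,"ay":0,"az":0},{"x":0,"y":0,"z":0,"ax":0,"ay":0,"az":0},{"x":0,"y":0,"z":0,"ax":0,"ay":0,"az":0},{"x":0,"y":0,"z":0,"ax":0,"ay":0,"az":0},{"x":0,"y":0,"z":0,"ax":0,"ay":0,"az":0},{"x":0,"y":0,"z":0,"ax":0,"ay":0,"az":0}]'; python3 st.py
```

```text
clock: 13.15
position: [606.1, -263.2, 124.5]
ee_rot: [-0.654, 0.756, -0.001, 0.0]
contact_force: [-1.3, -0.8, 6.7]
gripper_width: 27.5
grasp_force: 63.8
13.15 [ 606.1 -263.2  124.5] yaw 171.7 [ 0.0013 -0.0015 -1.    ] [-0.16  0.53 -0.04  0.   -1.    0.02] [-1.3 -0.8  6.7] [-0.255  0.453  0.014]
clock: 13.95
position: [606.0, -263.2, 124.5]
ee_rot: [-0.606, 0.796, -0.001, -0.0]
contact_force: [-0.9, 0.3, 6.1]
gripper_width: 27.9
grasp_force: 63.8
13.95 [ 606.  -263.2  124.5] yaw 164.5 [ 9.0e-04 -1.4e-03 -1.0e+00] [-0.16  0.53 -0.04  0.   -1.   -0.11] [-0.9  0.3  6.1] [-0.286  0.594  0.008]
```

```bash
python3 -m handwheel '[{"x":0,"y":0,"z":0,"ax":0,"ay":0,"az":-0.04},{"x":0,"y":0,"z":0,"ax":0,"ay":0,"az":-0.03},{"x":0,"y":0,"z":0,"ax":0,"ay":0,"az":0},{"x":0,"y":0,"z":0,"ax":0,"ay":0,"az":0},{"x":0,"y":0,"z":0,"ax":0,"ay":0,"az":0},{"x":0,"y":0,"z":0,"ax":0,"ay":0,"az":0},{"x":0,"y":0,"z":0,"ax":0,"ay":0,"az":0},{"x":0,"y":0,"z":0,"ax":0,"ay":0,"az":0}]'; python3 st.py
```

```text
clock: 14.75
position: [605.9, -263.1, 124.5]
ee_rot: [-0.561, 0.828, -0.001, -0.0]
contact_force: [-1.4, -0.9, 6.2]
gripper_width: 27.5
grasp_force: 63.8
14.75 [ 605.9 -263.1  124.5] yaw 158.2 [ 7.0e-04 -1.4e-03 -1.0e+00] [-0.16  0.53 -0.04  0.   -1.   -0.22] [-1.4 -0.9  6.2] [-0.225  0.569  0.081]
```

```bash
python3 -m handwheel '[{"x":0,"y":0,"z":0,"ax":0,"ay":0,"az":-0.03},{"x":0,"y":0,"z":0,"ax":0,"ay":0,"az":-0.02},{"x":0,"y":0,"z":0,"ax":0,"ay":0,"az":0},{"x":0,"y":0,"z":0,"ax":0,"ay":0,"az":0},{"x":0,"y":0,"z":0,"ax":0,"ay":0,"az":0},{"x":0,"y":0,"z":0,"ax":0,"ay":0,"az":0},{"x":0,"y":0,"z":0,"ax":0,"ay":0,"az":0},{"x":0,"y":0,"z":0,"ax":0,"ay":0,"az":0}]'; python3 st.py
```

```text
clock: 15.55
position: [605.9, -263.1, 124.4]
ee_rot: [-0.528, 0.849, -0.001, -0.0]
contact_force: [-1.3, -0.3, 6.5]
gripper_width: 27.6
grasp_force: 63.8
15.55 [ 605.9 -263.1  124.4] yaw 153.7 [ 6.0e-04 -1.3e-03 -1.0e+00] [-0.16  0.53 -0.04  0.   -1.   -0.29] [-1.3 -0.3  6.5] [-0.315  0.627  0.059]
```

```bash
python3 -m handwheel '[{"x":0,"y":0,"z":0,"ax":0,"ay":0,"az":-0.03},{"x":0,"y":0,"z":0,"ax":0,"ay":0,"az":-0.02},{"x":0,"y":0,"z":0,"ax":0,"ay":0,"az":0},{"x":0,"y":0,"z":0,"ax":0,"ay":0,"az":0},{"x":0,"y":0,"z":0,"ax":0,"ay":0,"az":0},{"x":0,"y":0,"z":0,"ax":0,"ay":0,"az":0},{"x":0,"y":0,"z":0,"ax":0,"ay":0,"az":0},{"x":0,"y":0,"z":0,"ax":0,"ay":0,"az":0}]'; python3 st.py; python3 - <<'E'
from h import *
a=arm.get_image("scene")[:,:,::-1];w=arm.get_image("wrist")[:,:,::-1]
c=lambda i,x,y,w:cv2.resize(i[max(0,y-w):y+w,x-w:x+w],(390,390),interpolation=cv2.INTER_CUBIC)
p=arm.camera_params("wrist");u=proj(p,[604.4,-263.3,40]).astype(int);print(u)
cv2.imwrite("pics/c5.png",np.hstack([c(a,150,220,45),c(w,u[0],u[1],60)]))
E
```

```text
clock: 16.35
position: [606.1, -263.1, 124.5]
ee_rot: [-0.495, 0.869, -0.001, 0.0]
contact_force: [-1.4, -0.2, 5.8]
gripper_width: 27.3
grasp_force: 63.8
16.35 [ 606.1 -263.1  124.5] yaw 149.3 [ 0.001  -0.0014 -1.    ] [-0.16  0.53 -0.04  0.   -1.   -0.37] [-1.4 -0.2  5.8] [-0.196  0.566  0.157]
[283 219]
```

View pics/c5.png

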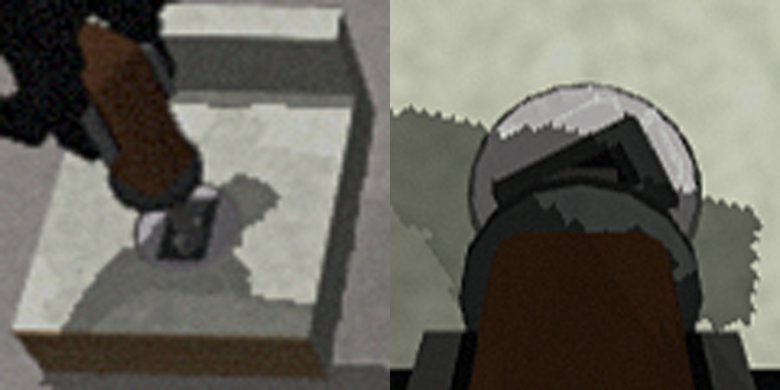

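Both panels show the disc with the blade inside. In the wrist view the slot edge (493,185)→(630,115) lies about 27° above the blade line, so the slot is at about 176°, against 178° for home. Torque is rising as well. A small extra nudge will confirm the stop.

```bash
python3 -m handwheel '[{"x":0,"y":0,"z":0,"ax":0,"ay":0,"az":-0.03},{"x":0,"y":0,"z":0,"ax":0,"ay":0,"az":0},{"x":0,"y":0,"z":0,"ax":0,"ay":0,"az":0},{"x":0,"y":0,"z":0,"ax":0,"ay":0,"az":0},{"x":0,"y":0,"z":0,"ax":0,"ay":0,"az":0},{"x":0,"y":0,"z":0,"ax":0,"ay":0,"az":0},{"x":0,"y":0,"z":0,"ax":0,"ay":0,"az":0},{"x":0,"y":0,"z":0,"ax":0,"ay":0,"az":0}]'; python3 st.py
```

```text
clock: 17.25
position: [606.1, -263.0, 124.5]
ee_rot: [-0.474, 0.881, -0.001, 0.0]
contact_force: [-0.9, -0.7, 6.2]
gripper_width: 27.4
grasp_force: 63.8
17.25 [ 606.1 -263.   124.5] yaw 146.6 [ 0.0011 -0.0014 -1.    ] [-0.16  0.53 -0.04  0.   -1.   -0.42] [-0.9 -0.7  6.2] [-0.164  0.438  0.261]
```

Torque rose to 0.26 N m for 2.7°, so it is hard at the stop. Back off 18° within the play, then lift.

```bash
python3 -m handwheel '[{"x":0,"y":0,"z":0,"ax":0,"ay":0,"az":0.05},{"x":0,"y":0,"z":0,"ax":0,"ay":0,"az":0.05},{"x":0,"y":0,"z":0,"ax":0,"ay":0,"az":0.05},{"x":0,"y":0,"z":0,"ax":0,"ay":0,"az":0.05},{"x":0,"y":0,"z":0.03,"ax":0,"ay":0,"az":0},{"x":0,"y":0,"z":0.04,"ax":0,"ay":0,"az":0},{"x":0,"y":0,"z":0.05,"ax":0,"ay":0,"az":0},{"x":0,"y":0,"z":0.05,"ax":0,"ay":0,"az":0}]'
python3 -m handwheel '[{"x":0,"y":0,"z":0.1,"ax":0,"ay":0,"az":0},{"x":0,"y":0,"z":0.1,"ax":0,"ay":0,"az":0},{"x":0,"y":0,"z":0.1,"ax":0,"ay":0,"az":0},{"x":0,"y":0,"z":0.1,"ax":0,"ay":0,"az":0},{"x":0,"y":0,"z":0.0,"ax":0,"ay":0,"az":0},{"x":0,"y":0,"z":0,"ax":0,"ay":0,"az":0},{"x":0,"y":0,"z":0,"ax":0,"ay":0,"az":0},{"x":0,"y":0,"z":0,"ax":0,"ay":0,"az":0}]'
python3 look.py w6; python3 - <<'E'
from h import *
import json
p={k:np.array(v) for k,v in json.load(open("w6.json")).items()}
w=cv2.imread("pics/w6.png");u=proj(p,[604.4,-263.3,40]);print(u)
t=arm.get_image("top")[:,:,::-1]
x,y=u.astype(int);a=w[max(0,y-80):y+80,max(0,x-80):x+80]
cv2.imwrite("pics/c6.png",np.hstack([cv2.resize(a,(390,390)),cv2.resize(w[150:270,220:340],(390,390))]))
E
```

```text
clock: 18.05
position: [605.2, -262.2, 157.7]
ee_rot: [-0.605, 0.796, 0.001, -0.0]
contact_force: [-0.1, -0.3, -1.8]
gripper_width: 27.3
grasp_force: 62.8
clock: 18.85
position: [605.1, -262.2, 236.1]
ee_rot: [-0.605, 0.796, 0.001, -0.001]
contact_force: [-0.3, 0.0, -1.4]
gripper_width: 27.3
grasp_force: 62.9
18.85 [ 605.05034123 -262.19102287  236.08626178] [-0.164  0.442  0.111 -0.    -1.242 -0.106] yaw y 164.50623563197627 [-2.82978095e-03  8.33010106e-04 -9.99995649e-01] [-0.29486256  0.04470641 -1.36909822] [ 584.25637386 -336.04828072  377.52986676]
[280.59072882 181.93120334]
```

View pics/c6.png

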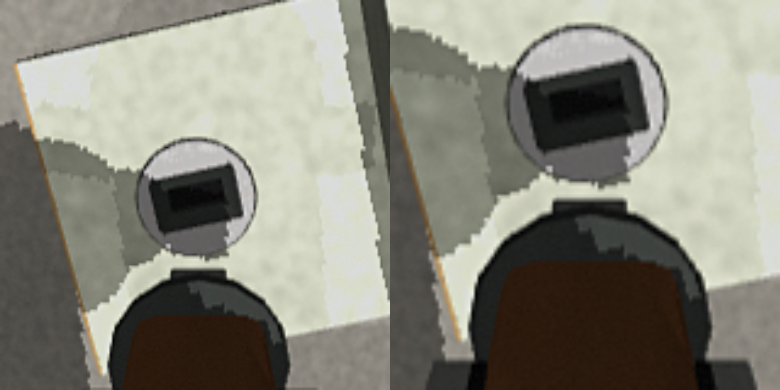

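The slot is now parallel to the board's side edges and points at the upright: home. The blade sits in the grip as before, at (281.5,212.5), so there was no slip. Carrying the driver back.

```bash
python3 -m handwheel '[{"x":-0.003,"y":0.134,"z":0,"ax":0,"ay":0,"az":0.04},{"x":-0.003,"y":0.134,"z":0,"ax":0,"ay":0,"az":0.04},{"x":-0.003,"y":0.134,"z":0,"ax":0,"ay":0,"az":0.04},{"x":-0.003,"y":0.134,"z":0,"ax":0,"ay":0,"az":0.04},{"x":-0.003,"y":0.134,"z":0,"ax":0,"ay":0,"az":0.04},{"x":-0.003,"y":0.134,"z":0,"ax":0,"ay":0,"az":0.04},{"x":-0.003,"y":0.134,"z":0,"ax":0,"ay":0,"az":0.04},{"x":0,"y":0,"z":0,"ax":0,"ay":0,"az":0}]'
python3 -m handwheel '[{"x":0,"y":0,"z":-0.06,"ax":0,"ay":0,"az":0},{"x":0,"y":0,"z":-0.06,"ax":0,"ay":0,"az":0},{"x":0,"y":0,"z":-0.04,"ax":0,"ay":0,"az":0},{"x":0,"y":0,"z":0,"ax":0,"ay":0,"az":0},{"x":0,"y":0,"z":0,"ax":0,"ay":0,"az":0},{"x":0,"y":0,"z":0,"ax":0,"ay":0,"az":0},{"x":0,"y":0,"z":0,"ax":0,"ay":0,"az":0},{"x":0,"y":0,"z":0,"ax":0,"ay":0,"az":0}]';python3 st.py
```

```text
clock: 19.75
position: [601.4, -72.2, 237.4]
ee_rot: [0.766, -0.643, -0.0, -0.0]
contact_force: [0.4, -0.4, -0.9]
gripper_width: 27.6
grasp_force: 62.8
clock: 20.55
position: [601.7, -74.9, 206.2]
ee_rot: [0.764, -0.645, 0.0, -0.0]
contact_force: [1.0, 0.7, -1.4]
gripper_width: 27.4
grasp_force: 62.8
20.55 [601.7 -74.9 206.2] yaw -170.3 [ 9.e-04  1.e-04 -1.e+00] [ 0.14  0.37 -0.08  0.   -1.12  0.03] [ 1.   0.7 -1.4] [-0.007  0.003 -0.006]
```

```bash
python3 -m handwheel '[{"x":-0.0065,"y":0.0035,"z":0,"ax":0,"ay":0,"az":0},{"x":0,"y":0,"z":-0.05,"ax":0,"ay":0,"az":0},{"x":0,"y":0,"z":-0.05,"ax":0,"ay":0,"az":0},{"x":0,"y":0,"z":-0.05,"ax":0,"ay":0,"az":0},{"x":0,"y":0,"z":-0.05,"ax":0,"ay":0,"az":0},{"x":0,"y":0,"z":-0.05,"ax":0,"ay":0,"az":0},{"x":0,"y":0,"z":0,"ax":0,"ay":0,"az":0},{"x":0,"y":0,"z":0,"ax":0,"ay":0,"az":0}]';python3 st.py
```

```text
clock: 21.35
position: [600.3, -74.2, 155.4]
ee_rot: [0.765, -0.645, -0.0, 0.0]
contact_force: [0.3, -0.7, -0.2]
gripper_width: 27.3
grasp_force: 62.8
21.35 [600.3 -74.2 155.4] yaw -170.3 [-4.e-04 -3.e-04 -1.e+00] [ 0.14  0.41 -0.15  0.   -1.01  0.03] [ 0.3 -0.7 -0.2] [-0.016 -0.014  0.034]
```

In the hole with no contact force. Lowering to seat the collar.

```bash
python3 -m handwheel '[{"x":0,"y":0,"z":-0.05,"ax":0,"ay":0,"az":0},{"x":0,"y":0,"z":-0.05,"ax":0,"ay":0,"az":0},{"x":0,"y":0,"z":-0.05,"ax":0,"ay":0,"az":0},{"x":0,"y":0,"z":-0.04,"ax":0,"ay":0,"az":0},{"x":0,"y":0,"z":-0.02,"ax":0,"ay":0,"az":0},{"x":0,"y":0,"z":0,"ax":0,"ay":0,"az":0},{"x":0,"y":0,"z":0,"ax":0,"ay":0,"az":0},{"x":0,"y":0,"z":0,"ax":0,"ay":0,"az":0}]';python3 st.py
```

```text
clock: 22.15
position: [600.5, -74.1, 114.2]
ee_rot: [0.764, -0.645, 0.0, -0.0]
contact_force: [0.3, -0.1, -1.5]
gripper_width: 27.2
grasp_force: 62.9
22.15 [600.5 -74.1 114.2] yaw -170.3 [ 9.e-04  0.e+00 -1.e+00] [ 0.14  0.45 -0.2   0.   -0.92  0.03] [ 0.3 -0.1 -1.5] [-0.025  0.014  0.031]
```

```bash
python3 -m handwheel '[{"x":0,"y":0,"z":-0.006,"ax":0,"ay":0,"az":0},{"x":0,"y":0,"z":-0.004,"ax":0,"ay":0,"az":0},{"x":0,"y":0,"z":0,"ax":0,"ay":0,"az":0},{"x":0,"y":0,"z":0,"ax":0,"ay":0,"az":0},{"x":0,"y":0,"z":0,"ax":0,"ay":0,"az":0},{"x":0,"y":0,"z":0,"ax":0,"ay":0,"az":0},{"x":0,"y":0,"z":0,"ax":0,"ay":0,"az":0},{"x":0,"y":0,"z":0,"ax":0,"ay":0,"az":0}]';python3 st.py
python3 -m handwheel '[{"x":0,"y":0,"z":0,"ax":0,"ay":0,"az":0},{"x":0,"y":0,"z":0,"ax":0,"ay":0,"az":0},{"x":0,"y":0,"z":0,"ax":0,"ay":0,"az":0},{"x":0,"y":0,"z":0,"ax":0,"ay":0,"az":0},{"x":0,"y":0,"z":0,"ax":0,"ay":0,"az":0},{"x":0,"y":0,"z":0,"ax":0,"ay":0,"az":0},{"x":0,"y":0,"z":0,"ax":0,"ay":0,"az":0},{"x":0,"y":0,"z":0,"ax":0,"ay":0,"az":0}]' 1
python3 -m handwheel '[{"x":0,"y":0,"z":0.05,"ax":0,"ay":0,"az":0},{"x":0,"y":0,"z":0.1,"ax":0,"ay":0,"az":0},{"x":0,"y":0,"z":0.1,"ax":0,"ay":0,"az":0},{"x":0,"y":0,"z":0.15,"ax":0,"ay":0,"az":0},{"x":0,"y":0,"z":0.15,"ax":0,"ay":0,"az":0},{"x":0,"y":0,"z":0.1,"ax":0,"ay":0,"az":0},{"x":0,"y":0,"z":0,"ax":0,"ay":0,"az":0},{"x":0,"y":0,"z":0,"ax":0,"ay":0,"az":0}]'
python3 - <<'E'
from h import *
a=arm.get_image("scene")[:,:,::-1]
cv2.imwrite("pics/s7.png",cv2.resize(a[110:320,80:360],(800,600)))
E
```

```text
clock: 22.95
position: [600.3, -74.1, 111.9]
ee_rot: [0.764, -0.645, 0.0, -0.0]
contact_force: [-0.8, 0.4, 2.0]
gripper_width: 27.6
grasp_force: 62.9
22.95 [600.3 -74.1 111.9] yaw -170.3 [ 3.e-04 -1.e-04 -1.e+00] [ 0.14  0.46 -0.2   0.   -0.91  0.03] [-0.8  0.4  2. ] [ 0.097  0.175 -0.007]
clock: 23.75
position: [600.2, -74.1, 111.7]
ee_rot: [0.764, -0.645, 0.0, -0.0]
contact_force: [-0.9, -0.0, -0.3]
gripper_width: 85.4
grasp_force: 0.0
clock: 24.55
position: [600.0, -74.0, 242.2]
ee_rot: [0.764, -0.645, 0.0, -0.001]
contact_force: [-1.6, -0.1, -0.5]
gripper_width: 85.4
grasp_force: 0.0
```

View pics/s7.png

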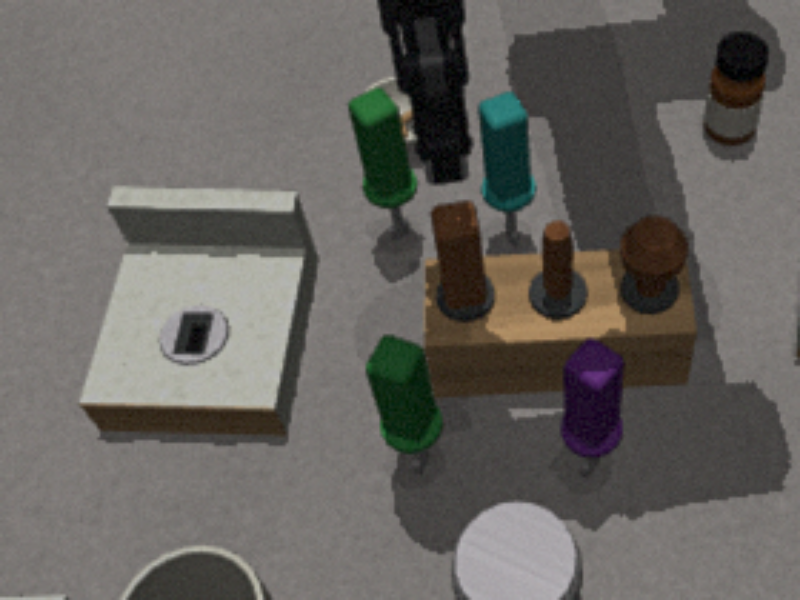

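The driver stands upright in its hole at (460,260), the slot at (195,333) points at the upright, and the gripper is clear. Handing in.

```bash
python3 -c "
from bench import arm
print(arm.job_done())"
```

```text
the job is handed in; nothing more can be done
None
```

The open fastener is turned hard against its stop with its slot pointing at the upright, the screwdriver is back upright in its own hole, and the job was handed in at about 25 s (no verdict was returned).

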